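# Uncap the test contacts and slide the circuit module home, gently

## Robot

A 7-joint arm with a two-finger parallel gripper is mounted at the origin on the work surface. World frame = base frame: x ahead of the robot, y to its left, z up, the work surface at z = 0. Lengths are in m, angles in degrees, forces in N, time in s.
With the tool pointing down it reaches from about 0.425 to 0.95 m from the base axis. Payload 4.7 kg.
Tool frame: the origin (TCP) lies midway between the tips of the shut fingers; the grasp point (between the pads) lies 19 mm behind it; z points along the fingers, y is the line along which they close (so a half turn about z gives the same grasp; the last joint's range is limited). The gripper opens to 87 mm and grips with 3 to 60 N. Pads are 19 mm wide; open, the fingers measure 117 mm over their backs; the gripper's body (75 mm by 190 mm) begins 51 mm behind the grasp point.
Start: joints at [-70.353, 26.849, -2.785, 87.806, 1.381, 65.374, -4.715], TCP at [0.245, 0.629, 0.223] pointing down, gripper open.
Joint ranges: [-148.3, 148.3], [-19.14, 114.17], [-79.39, 73.82], [5.75, 140.21], [-59.74, 239.74], [12.07, 113.84], [-152.46, 152.46]. Speed limits (degrees/s): [147.25, 147.25, 180, 180, 180, 180, 180].

## Interface

Orientations are given as a 3x3 rotation matrix whose columns are the frame's x, y, z axes.
In Python, from bench import * gives the robot as it stands. The module is installed in compiled form; this text tells all that it offers.
- The arm moves only by the tool play_rows, never from a script. Its arguments are lists of equal length, an entry for each row: "travel": the shift along the world's x, y, z in mm, a list of three; "spin": the turn about the world's z in rad. In form: {"travel": [[dx, dy, dz], ...], "spin": [spin, ...]}. A call has 1 to 8 rows; each row is the pose to reach, as a shift and turn from the pose commanded when the call began; what a row does not reach only later rows make up. A row lasts 1/8 s, in which the tool goes at most 62.5 mm and 10.7 degrees, less where a joint would pass 70% of its speed; a pose out of reach is approached as far as the arm can. A call with a gripper value outside its range is refused whole. "gripper" is the closure, from 0 (fully open) to 1 (shut), set as the call begins (left out, the last holds). The fingers move at their own pace and stop on an object; the grip force is fixed at half the most. Time passes only in rows, so rows that repeat a pose let the fingers close. It gives the time, the measured TCP pose, the force, the opening and the grip force at its end, in the units of the state.
- get_state(): the state, without advancing time (a new reading comes with each control period).
- camera(name): name is "side" or "top"; returns a dict with "image" (384x512x3 uint8, red, green, blue), "vertical_fov" (degrees; the focal length in pixels is half the picture's height over the tangent of half this angle, whatever the lens; pixels are square), "cx", "cy" (the principal point, pixels), "extrinsics" (4x4, takes a point from camera to world coordinates). Camera axes: x right, y up, looking along -z (the intrinsics and any distortion apply to the point x, -y, -z); pixel columns grow to the right and rows downward; lengths in m; the calibration is good to about 2 mm. A picture is of the moment at which its call begins. There is no depth.
- close_job(): hands the job in; it is judged then, once.
The state is a dict: "time_s": time; "joint_pos": joint angles; "joint_vel": joint speeds; "tau": joint torques, N m; "eef_pos": TCP position; "tool_rot": TCP orientation; "ft_force": force on the tool from outside, world axes, zero at the start; "moment": the same for the moment, N m; "grip_width": opening from 0.0 (shut) to 1.0 (fully open); "grip_force": force on a finger pad.
Only numpy, scipy, OpenCV 4.12 (cv2) and the standard library are available. Lean on these libraries where they do the work, as an engineer would, in place of code of your own. Each camera call takes 0.05 s, during which the arm holds its last target. There are 200 camera calls.

## Task

Lift the yellow dust cap off the contact block and set it down, upright, in the middle of the blue mat. Slide the green circuit module across the bench, without lifting it off the bench, until its long side lies flush along the aluminium guide rail and its connector end is right up against the spring contacts. Push the module gently - never with more than 15 N, it and the contacts are delicate - and leave the other things on the bench where they are.

Things in the scene. Friction and masses are not known exactly. Their poses are not given: they have to be found in the camera images.
- nest: Fixed test nest. Origin on the bench at the corner of the guide rail's inner face (plane x=0) and the contacts' free face (plane y=0); module goes at x<0, y<0. Aluminium rail: x 0 to 12, y -300 to -30, 18 mm high. Black contact block: x -95 to -5, y 10 to 47, 37 high; before it a sprung white strip with brass contacts, x -92 to -8, z 5 to 25, face at y=0, yields to +y. No floor: bench. z up.
- contacts (a joint): How far the sprung contact strip is pressed in towards the nest's +y: 0 = free, 0.006 m = bottomed (stiffness 1.2 N/mm, about 7 N when bottomed).
- module: Loose circuit module, about 0.35 kg: aluminium base 100 (x) x 150 (y) x 17 mm high, upright sides; green board on it, 2 mm in from the edges, top at 20, parts up to 42 mm high. Too wide to grip. Origin: centre of underside. Connector end (brass fingers, long black connector) is +y. Home: axes parallel to the nest's, origin at x=-50, y=-75 mm in the nest's frame.
- module_front (a point): Point on the module: middle of its connector end (the +y end), at the underside.
- cap: Loose yellow dust cap, 0.12 kg, standing on the bench over the contact block, about 6 mm play; blocks the module's way. Shell open below, 112 (x) x 68 (y) x 46 mm high, walls 3. On top a black rib to grip: 70 along x, 14 thick along y, z 46 to 72 mm, centred. Origin: centre of the open underside.
- pad: Fixed blue mat where the cap belongs, 160 mm (x) x 140 mm (y), 3 mm thick. Origin: centre of its underside. It may lie on the left or on the right of the bench.
- bin: Fixed grey parts bin, 150 (x) x 120 (y) x 45 mm high, origin centre of underside; on the side of the bench without the mat. Leave alone.
- bottle: Bystander: white bottle with red cap, diameter 56, 150 mm high; origin centre of underside.
- meter: Bystander: orange hand multimeter lying flat, 75 (x) x 140 (y) x 40 mm high; origin centre of underside.
- driver: Bystander: screwdriver with blue handle lying along its x, 170 mm long, about 30 mm thick; origin near its middle, on the bench.
- spool: Bystander: metal spool standing on its flange, diameter 60, 40 mm high; origin centre of underside.
- can: Bystander: green spray can, diameter 52, 140 mm high; origin centre of underside.
- mouse: Bystander: black computer mouse, 55 (x) x 100 (y) x 32 mm high; origin centre of underside.
There are look-alikes about, which are no part of the job. There is more than one size of the cap; the one meant has the size given above. Several things look just like the pad: the one meant starts farthest to the robot's right.

How it is judged:
By the outcome, as a careful person would: the job done as asked, in the order asked, and still so for the second after the job is handed in, with the robot touching nothing.
It also fails if it takes over 72 s, if anything falls off the work surface, if the arm or the gripper's body presses on something with over 40 N, if the wrist force passes 120 N, or if a joint passes its speed limit or range.

## Working session

There is one attempt and no reset: what is moved stays moved. The work goes in short steps, Python scripts to look and compute and a tool call to move; the robot and the scene stay as the last step left them, time stands still between calls to the robot, and variables do not carry over. Pictures are saved under pics/ and viewed, at most 10 in all, crops included, and the job is handed in when it is done.

Besides the shell and the picture viewer there is one more tool, called after ">>>" as a command line: name --pt "numbers of a row" for each row, then --argument value for the rest. play_rows: Moves the arm, as the interface text tells. Its arguments: {"type":"object","properties":{"travel":{"type":"array","items":{"type":"array","items":{"type":"number"}}},"spin":{"type":"array","items":{"type":"number"}},"gripper":{"type":"number"}},"required":["travel","spin"]}

```bash
mkdir -p pics; python3 - <<'E'
from bench import *
import cv2
for n in ("top","side"):
    c=camera(n); cv2.imwrite(f"pics/{n}0.png",cv2.resize(c["image"][:,:,::-1],(800,600),interpolation=cv2.INTER_CUBIC))
    print(n,{k:v for k,v in c.items() if k!="image"})
s=get_state();print(s["eef_pos"],s["tool_rot"],s["time_s"],s["ft_force"])
E
```

```text
top {'vertical_fov': 47.71920645674801, 'cx': 254.3697928596883, 'cy': 196.34556156917313, 'extrinsics': array([[ 0.02396983,  0.98407519, -0.17612915,  0.26928655],
       [-0.9995983 ,  0.02625721,  0.01066752,  0.05187224],
       [ 0.01512231,  0.1758027 ,  0.98430926,  1.41621318],
       [ 0.        ,  0.        ,  0.        ,  1.        ]])}
side {'vertical_fov': 43.55304663526276, 'cx': 258.36597596071533, 'cy': 189.02513703418532, 'extrinsics': array([[-0.89467403,  0.26081358, -0.36267708, -0.13331666],
       [-0.44613583, -0.48017437,  0.75524525,  1.41741921],
       [ 0.02282998,  0.83750155,  0.54595783,  1.03621316],
       [ 0.        ,  0.        ,  0.        ,  1.        ]])}
[0.24503751 0.62838287 0.22162784] [[-9.31677030e-01  3.63287265e-01 -5.24202324e-04]
 [ 3.63287628e-01  9.31675610e-01 -1.63006350e-03]
 [-1.03794789e-04 -1.70912894e-03 -9.99998534e-01]] 0.1 [-0.29274826  0.46877156 -0.73889995]
```

View pics/top0.png

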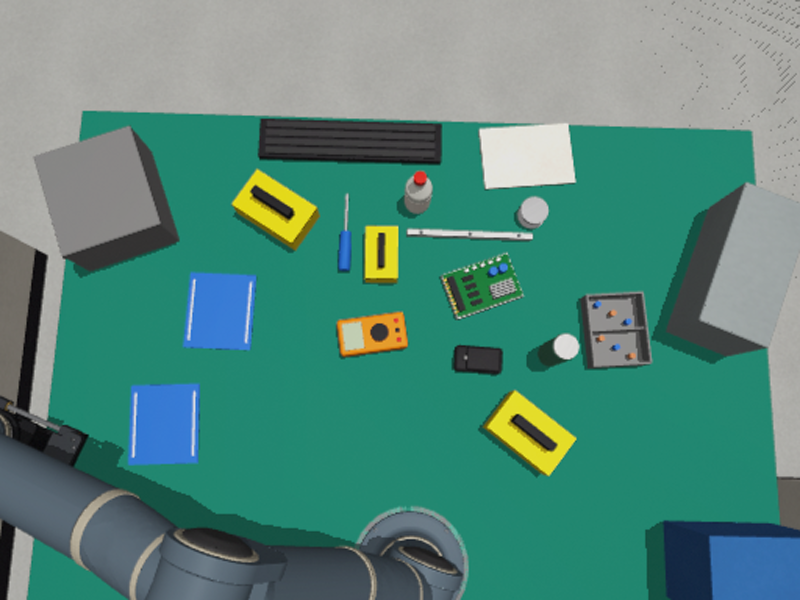

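View pics/side0.png

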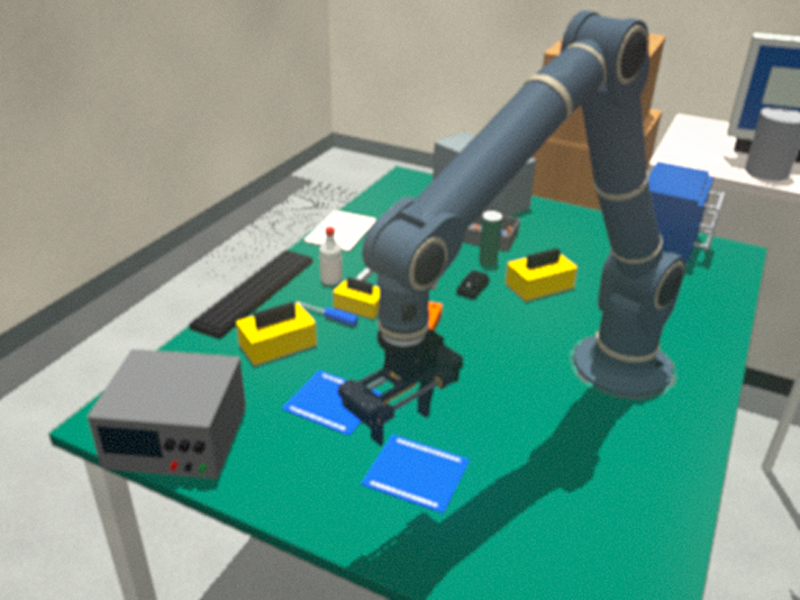

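The top view has world +x up and +y to the left. The cap on the nest is at (381,254) with the rail from (408,233) to (532,237). The module is at (483,286) with its connector end to the left, and the rightmost mat is at (220,311). I'll enlarge this area.

```bash
cat > h.py <<'E'
from bench import *
import cv2, numpy as np
def ray(c,u,v):
    f=192/np.tan(np.radians(c["vertical_fov"]/2)); E=c["extrinsics"]
    d=E[:3,:3]@np.array([(u-c["cx"])/f,-(v-c["cy"])/f,-1]); return E[:3,3],d
def at(c,u,v,z):
    o,d=ray(c,u,v); return o+d*(z-o[2])/d[2]
def proj(c,p):
    f=192/np.tan(np.radians(c["vertical_fov"]/2)); E=c["extrinsics"]
    q=E[:3,:3].T@(np.array(p)-E[:3,3]); return c["cx"]+f*q[0]/-q[2], c["cy"]-f*q[1]/-q[2]
def crop(c,u0,v0,w,h,k,name):
    cv2.imwrite("pics/"+name,cv2.resize(c["image"][v0:v0+h,u0:u0+w,::-1],None,fx=k,fy=k,interpolation=cv2.INTER_CUBIC))
E
python3 - <<'E'
from h import *
c=camera("top"); crop(c,205,110,160,120,5,"c1.png")
s=.64
P=lambda n,pts,z:print(n,[np.round(at(c,u*s,v*s,z)[:2]*1000).tolist() for u,v in pts])
P("mat",[(191,274),(255,276),(250,350),(185,346)],.003)
P("mat2",[(133,385),(199,384),(197,463),(129,464)],.003)
P("rail",[(408,233),(532,237)],.018)
P("captop",[(366,227),(397,227),(397,283),(365,283)],.046)
E
```

```text
mat [[581.0, 477.0], [581.0, 341.0], [422.0, 342.0], [427.0, 477.0]]
mat2 [[344.0, 578.0], [349.0, 442.0], [190.0, 435.0], [185.0, 571.0]]
rail [[680.0, 18.0], [679.0, -248.0]]
captop [[682.0, 107.0], [684.0, 42.0], [564.0, 39.0], [563.0, 105.0]]
```

View pics/c1.png

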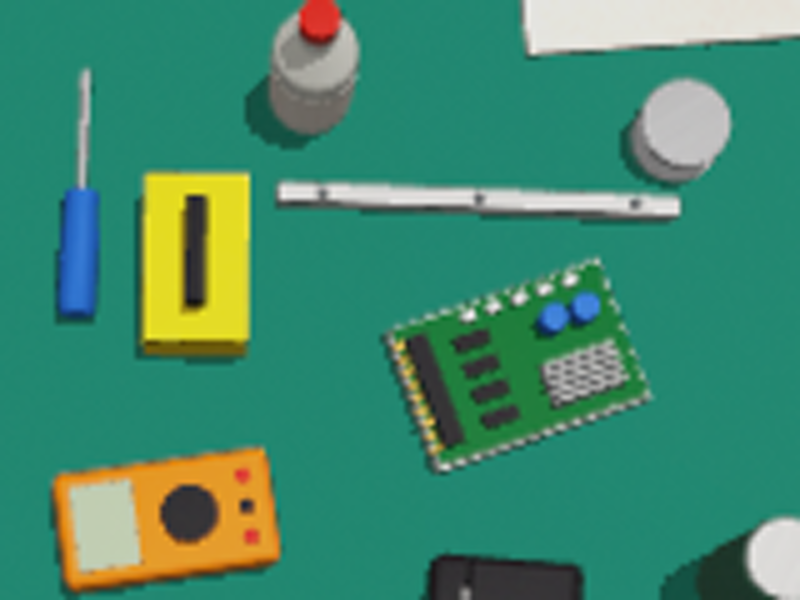

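The crop shows the cap top with corners (145,173) to (246,343) and its rib at x 185–206, y 196–306. The rail's top runs from (278,183) to (680,217). The module corners are (386,333), (600,260), (652,398) and (437,472).

```bash
python3 - <<'E'
from h import *
c=camera("top")
A=lambda x,y,z:at(c,205+(x+.5)/5-.5,110+(y+.5)/5-.5,z)[:2]*1000
def P(n,pts,z):
    q=np.array([A(x,y,z) for x,y in pts]); print(n,q.round(1).tolist(),"mean",q.mean(0).round(1)); return q
P("rail back",[(278,183),(680,197)],.018); r=P("rail inner top",[(278,204),(680,215)],.018)
print("yaw",np.degrees(np.arctan2(*( (r[1]-r[0])*[1,-1]))))
P("cap",[(145,173),(249,173),(246,343),(141,342)],.046)
P("rib",[(186,196),(207,196),(204,306),(184,307)],.072)
m=P("mod",[(386,333),(600,260),(652,398),(437,472)],.018)
for i in range(4): d=m[(i+1)%4]-m[i]; print(np.hypot(*d).round(1),np.degrees(np.arctan2(d[1],d[0])).round(1))
P("meter",[(55,478),(265,450),(280,560),(70,590)],.03)
P("mouse",[(435,558),(580,568)],.02)
E
```

```text
rail back [[690.2, 21.3], [688.1, -248.0]] mean [ 689.2 -113.4]
rail inner top [[675.7, 21.0], [675.7, -247.9]] mean [ 675.7 -113.4]
yaw 0.002253688034042835
cap [[686.1, 109.2], [688.0, 41.1], [574.0, 40.3], [572.8, 108.1]] mean [630.2  74.7]
rib [[663.6, 81.3], [664.0, 67.9], [591.5, 67.8], [590.5, 80.5]] mean [627.4  74.4]
mod [[589.5, -52.2], [643.1, -194.1], [550.4, -228.0], [497.4, -86.8]] mean [ 570.1 -140.3]
151.7 -69.3
98.7 -159.9
150.9 110.6
98.4 20.6
meter [[485.0, 161.3], [506.9, 26.1], [435.5, 14.9], [412.7, 148.8]] mean [460.   87.8]
mouse [[440.6, -85.8], [436.5, -179.9]] mean [ 438.5 -132.8]
```

>>> play_rows --pt "20 -29 0" --pt "47 -68 0" --pt "74 -108 0" --pt "102 -148 0" --pt "129 -187 0" --pt "157 -227 0" --pt "184 -267 0" --pt "211 -306 0" --spin '[0.04, 0.09, 0.14, 0.19, 0.24, 0.29, 0.34, 0.375]' --gripper 0

```text
time_s: 1.2
eef_pos: [0.4569, 0.3214, 0.2226]
tool_rot: [[-1.0, -0.004, -0.0], [-0.004, 1.0, 0.0], [0.0, 0.0, -1.0]]
ft_force: [0.1, 0.5, -0.1]
grip_width: 1.002
grip_force: 0.0
```

>>> play_rows --pt "27 -40 0" --pt "55 -80 0" --pt "82 -120 0" --pt "109 -160 0" --pt "136 -200 0" --pt "158 -232 -20" --pt "171 -248 -50" --pt "171 -248 -80" --spin '[0, 0, 0, 0, 0, 0, 0, 0]'

```text
time_s: 2.2
eef_pos: [0.6282, 0.0722, 0.1416]
tool_rot: [[-1.0, 0.001, 0.001], [0.001, 1.0, -0.001], [-0.001, -0.001, -1.0]]
ft_force: [0.4, 0.3, 0.6]
grip_width: 1.002
grip_force: 0.0
```

>>> play_rows --pt "0 0 -25" --pt "0 0 -50" --pt "0 0 -70" --pt "0 0 -85" --pt "0 0 -92" --pt "0 0 -92" --spin '[0, 0, 0, 0, 0, 0]'

```text
time_s: 2.95
eef_pos: [0.6272, 0.0749, 0.0504]
tool_rot: [[-1.0, -0.003, -0.0], [-0.003, 1.0, 0.0], [0.0, 0.0, -1.0]]
ft_force: [0.1, -0.2, 0.1]
grip_width: 1.001
grip_force: 0.0
```

>>> play_rows --pt "0 0 0" --pt "0 0 0" --pt "0 0 0" --pt "0 0 0" --pt "0 0 0" --pt "0 0 0" --pt "0 0 0" --pt "0 0 0" --spin '[0, 0, 0, 0, 0, 0, 0, 0]' --gripper 1

```text
time_s: 3.95
eef_pos: [0.6272, 0.0748, 0.0506]
tool_rot: [[-1.0, -0.003, -0.0], [-0.003, 1.0, -0.0], [0.0, -0.0, -1.0]]
ft_force: [-0.1, -1.7, 0.5]
grip_width: 0.177
grip_force: 0.7
```

>>> play_rows --pt "0 0 0" --pt "0 0 0" --pt "0 0 0" --pt "0 0 5" --pt "0 0 15" --pt "0 0 30" --pt "0 0 50" --pt "0 0 70" --spin '[0, 0, 0, 0, 0, 0, 0, 0]'

```text
time_s: 4.95
eef_pos: [0.6275, 0.0749, 0.1224]
tool_rot: [[-1.0, -0.003, 0.001], [-0.003, 1.0, 0.0], [-0.001, 0.0, -1.0]]
ft_force: [0.5, -0.3, -0.9]
grip_width: 0.159
grip_force: 29.9
```

```bash
python3 - <<'E'
from h import *
c=camera("top"); im=c["image"].astype(int)
m=((im[:,:,2]>170)&(im[:,:,0]<110)).astype(np.uint8)
m[:,200:]=0
m=cv2.morphologyEx(m,cv2.MORPH_CLOSE,np.ones((5,5)))
n,l,st,ce=cv2.connectedComponentsWithStats(m)
for i in range(1,n):
    if st[i][4]<300: continue
    p=np.argwhere(l==i)[:,::-1]; w=np.array([at(c,u,v,.003)[:2]*1000 for u,v in p],np.float32)
    print(cv2.minAreaRect(w),w.mean(0),st[i][4])
crop(c,75,150,120,100,5,"c2.png")
E
```

```text
((504.5794677734375, 411.33642578125), (139.9084014892578, 160.5181884765625), 88.90074920654297) [503.9365  411.51022] 2050
((267.6871032714844, 508.51513671875), (160.5836181640625, 140.3932647705078), 3.025324583053589) [266.52655 508.73032] 2254
```

View pics/c2.png

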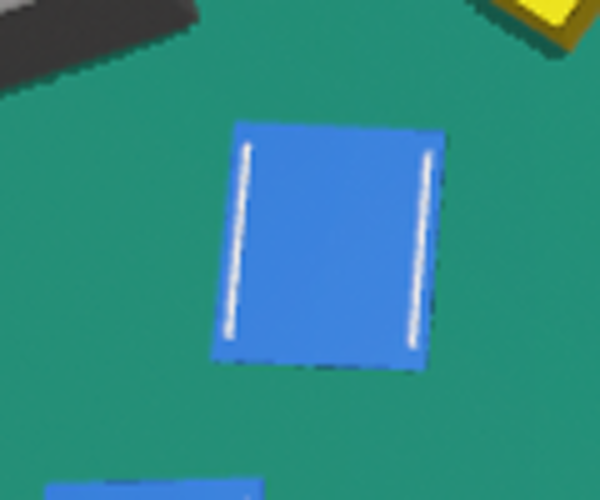

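The mat is clear: it measures 160×140 and its centre is at (504,411), so it matches the given size.

>>> play_rows --pt "0 0 15" --pt "-7 20 30" --pt "-22 60 30" --pt "-40 108 30" --pt "-58 156 30" --pt "-76 206 30" --pt "-94 256 30" --pt "-110 300 30" --spin '[0, 0, 0, 0, 0, 0, 0, 0]'

```text
time_s: 6.0
eef_pos: [0.5146, 0.3787, 0.1511]
tool_rot: [[-1.0, -0.006, -0.001], [-0.006, 1.0, 0.001], [0.001, 0.001, -1.0]]
ft_force: [1.0, -1.0, -0.7]
grip_width: 0.16
grip_force: 29.9
```

>>> play_rows --pt "-9 24 0" --pt "-14 36 -15" --pt "-14 36 -45" --pt "-14 36 -70" --pt "-14 36 -85" --pt "-14 36 -92" --pt "-14 36 -96" --pt "-14 36 -96" --spin '[0, 0, 0, 0, 0, 0, 0, 0]'

```text
time_s: 7.0
eef_pos: [0.5035, 0.4111, 0.055]
tool_rot: [[-1.0, -0.003, 0.001], [-0.003, 1.0, 0.001], [-0.001, 0.001, -1.0]]
ft_force: [-0.1, -0.3, -1.3]
grip_width: 0.156
grip_force: 29.9
```

>>> play_rows --pt "0 0 -1" --pt "0 0 -1.5" --pt "0 0 -1.5" --spin '[0, 0, 0]'

```text
time_s: 7.38
eef_pos: [0.5033, 0.411, 0.0533]
tool_rot: [[-1.0, -0.003, 0.0], [-0.003, 1.0, 0.0], [-0.0, 0.0, -1.0]]
ft_force: [0.2, -0.3, -1.4]
grip_width: 0.158
grip_force: 29.9
```

>>> play_rows --pt "0 0 0" --pt "0 0 0" --pt "0 0 0" --pt "0 0 0" --pt "0 0 10" --pt "0 0 40" --pt "0 0 85" --pt "0 0 130" --spin '[0, 0, 0, 0, 0, 0, 0, 0]' --gripper 0.5

```text
time_s: 8.38
eef_pos: [0.5032, 0.4109, 0.185]
tool_rot: [[-1.0, -0.003, 0.0], [-0.003, 1.0, 0.0], [-0.0, 0.0, -1.0]]
ft_force: [1.2, -0.1, -0.2]
grip_width: 0.5
grip_force: 0.0
```

Now I'll look at the uncovered nest and check the cap.

```bash
python3 - <<'E'
from h import *
c=camera("top"); crop(c,205,110,160,120,5,"c3.png")
d=camera("side"); crop(d,150,190,160,120,5,"s3.png")
E
```

```text
(no output)
```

View pics/c3.png

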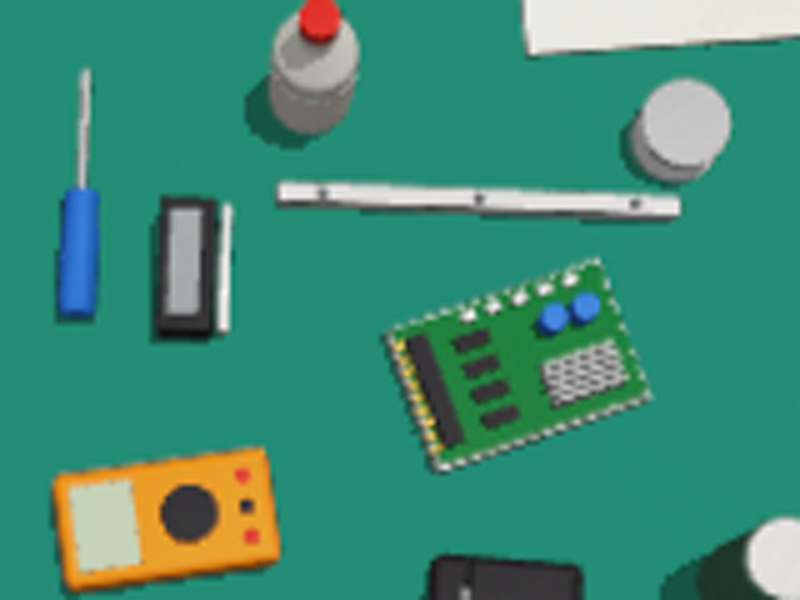

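View pics/s3.png

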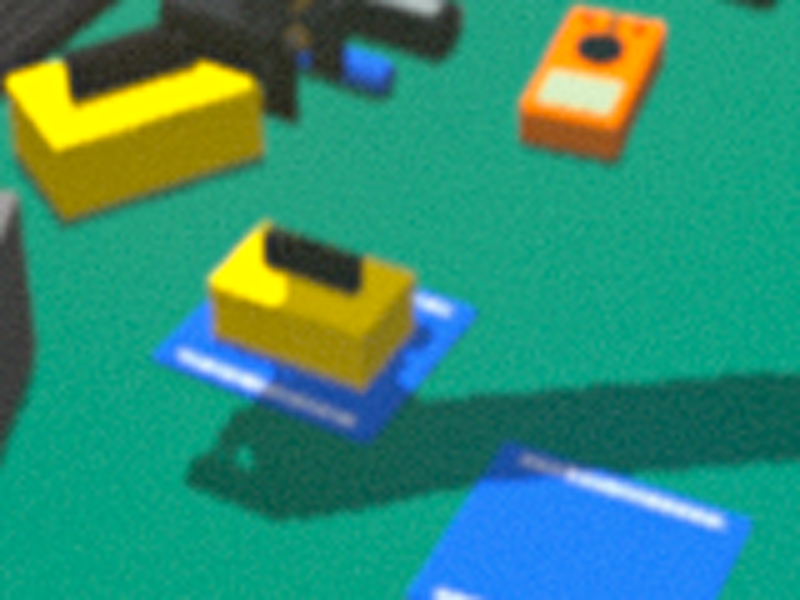

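The cap stands upright and centred on the mat. The nest is uncovered, with the strip's free edge running from (233,203) to (230,333) in the crop. The can's top is at about (785,555).

```bash
python3 - <<'E'
from h import *
c=camera("top")
A=lambda x,y,z:(at(c,205+(x+.5)/5-.5,110+(y+.5)/5-.5,z)[:2]*1000).round(1)
print("strip",A(233,203,.025),A(230,333,.025),"block",A(214,200,.037),A(211,333,.037),A(163,197,.037),A(158,333,.037))
print("can top",A(785,557,.14),"spool",A(686,123,.04),"bottle base",A(313,108,0))
E
```

```text
strip [673.5  51. ] [585.1  50.8] block [671.7  63.6] [582.   63.1] [672.8  97.2] [581.   97.6]
can top [ 431.8 -281.9] spool [ 732.5 -247.9] bottle base [749.3  -1.8]
```

>>> play_rows --pt "0 -30 0" --pt "0 -80 0" --pt "0 -135 0" --pt "0 -190 0" --pt "-5 -245 0" --pt "-10 -300 0" --pt "-15 -355 0" --pt "-20 -410 0" --spin '[0, 0, 0, 0, 0, 0, 0, 0]' --gripper 0.3

```text
time_s: 9.52
eef_pos: [0.482, -0.0009, 0.1824]
tool_rot: [[-1.0, -0.003, -0.002], [-0.003, 1.0, -0.0], [0.002, -0.0, -1.0]]
ft_force: [0.5, -0.0, 0.8]
grip_width: 0.699
grip_force: 0.0
```

>>> play_rows --pt "-3 -55 0" --pt "-6 -110 0" --pt "-8 -141 -20" --pt "-8 -141 -60" --pt "-8 -141 -105" --pt "-8 -141 -145" --pt "-8 -141 -168" --pt "-8 -141 -175" --spin '[0, 0, 0, 0, 0, 0, 0, 0]'

```text
time_s: 10.52
eef_pos: [0.4733, -0.1397, 0.0062]
tool_rot: [[-1.0, -0.003, -0.005], [-0.003, 1.0, 0.001], [0.005, 0.001, -1.0]]
ft_force: [-0.2, -0.7, -0.5]
grip_width: 0.699
grip_force: 0.0
```

>>> play_rows --pt "6 0 0" --pt "11 0 0" --pt "16 0 0" --pt "20 0 0" --pt "25 0 0" --pt "30 0 0" --pt "35 0 0" --pt "40 0 0" --spin '[0, 0, 0, 0, 0, 0, 0, 0]'

```text
time_s: 11.52
eef_pos: [0.5155, -0.1399, 0.008]
tool_rot: [[-1.0, -0.003, -0.0], [-0.003, 1.0, 0.0], [0.0, 0.0, -1.0]]
ft_force: [-2.9, 0.8, -0.6]
grip_width: 0.702
grip_force: 1.0
```

>>> play_rows --pt "4 0 0" --pt "8 0 0" --pt "12 0 0" --pt "16 0 0" --pt "20 0 0" --pt "24 0 0" --pt "28 0 0" --pt "30 0 0" --spin '[0, 0, 0, 0, 0, 0, 0, 0]'

```text
time_s: 12.52
eef_pos: [0.5456, -0.1401, 0.0081]
tool_rot: [[-1.0, -0.003, 0.0], [-0.003, 1.0, 0.0], [-0.0, 0.0, -1.0]]
ft_force: [-2.0, 0.7, -0.7]
grip_width: 0.701
grip_force: 0.8
```

```bash
python3 - <<'E'
from h import *
c=camera("top"); crop(c,205,110,160,120,5,"c4.png")
E
```

```text
(no output)
```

View pics/c4.png

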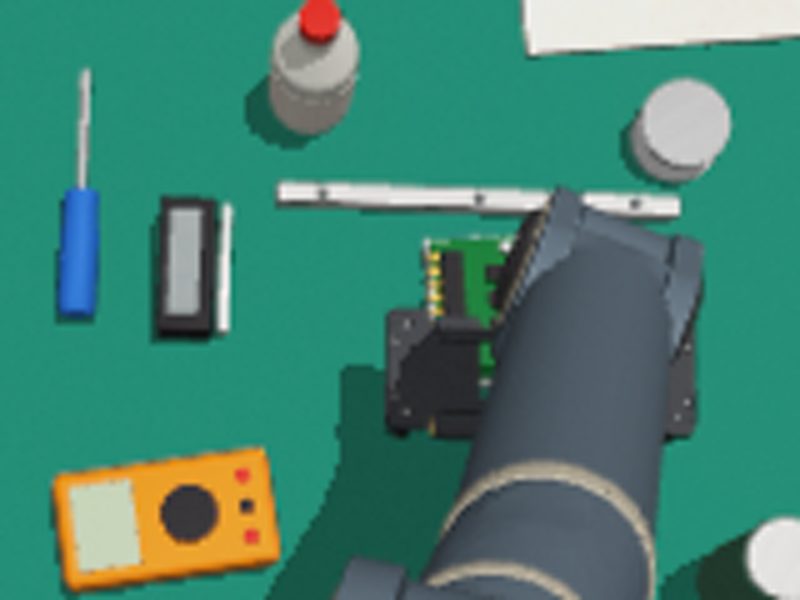

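The module is now square to the rail, with its front edge at x≈425 and its far edge at y≈238 in the crop. By calculation it is about 22 mm short of the rail.

>>> play_rows --pt "3 0 0" --pt "6 0 0" --pt "9 0 0" --pt "12 0 0" --pt "14 0 0" --pt "16 0 0" --pt "17 0 0" --pt "18 0 0" --spin '[0, 0, 0, 0, 0, 0, 0, 0]'

```text
time_s: 13.58
eef_pos: [0.5634, -0.1404, 0.0081]
tool_rot: [[-1.0, -0.003, 0.0], [-0.003, 1.0, -0.0], [-0.0, -0.0, -1.0]]
ft_force: [-3.5, 0.1, 0.3]
grip_width: 0.7
grip_force: 1.5
```

>>> play_rows --pt "0.5 0 0" --pt "1 0 0" --pt "1.5 0 0" --pt "2 0 0" --spin '[0, 0, 0, 0]'

```text
time_s: 14.08
eef_pos: [0.5653, -0.1401, 0.0081]
tool_rot: [[-1.0, -0.003, 0.0], [-0.003, 1.0, -0.0], [-0.0, -0.0, -1.0]]
ft_force: [-1.9, -0.5, -0.3]
grip_width: 0.698
grip_force: 1.3
```

>>> play_rows --pt "0.5 0 0" --pt "1 0 0" --spin '[0, 0]'

```text
time_s: 14.32
eef_pos: [0.5657, -0.1401, 0.0081]
tool_rot: [[-1.0, -0.003, -0.001], [-0.003, 1.0, 0.0], [0.001, 0.0, -1.0]]
ft_force: [-4.5, 0.5, 1.5]
grip_width: 0.699
grip_force: 2.2
```

>>> play_rows --pt "0.3 0 0" --pt "0.6 0 0" --spin '[0, 0]'

```text
time_s: 14.58
eef_pos: [0.5658, -0.1401, 0.0081]
tool_rot: [[-1.0, -0.003, -0.002], [-0.003, 1.0, 0.0], [0.002, 0.001, -1.0]]
ft_force: [-6.4, -0.4, 5.0]
grip_width: 0.7
grip_force: 3.0
```

>>> play_rows --pt "-4 0 0" --pt "-12 0 0" --pt "-15 0 20" --pt "-15 0 60" --pt "-15 -20 90" --pt "0 -60 90" --pt "30 -100 90" --pt "59 -130 90" --spin '[0, 0, 0, 0, 0, 0, 0, 0]'

```text
time_s: 15.58
eef_pos: [0.627, -0.2725, 0.1004]
tool_rot: [[-1.0, -0.002, 0.003], [-0.002, 1.0, -0.002], [-0.003, -0.002, -1.0]]
ft_force: [0.6, 0.4, 0.8]
grip_width: 0.7
grip_force: 0.0
```

>>> play_rows --pt "0 0 0" --pt "0 0 -10" --pt "0 0 -40" --pt "0 0 -70" --pt "0 0 -85" --pt "0 0 -90" --pt "0 0 -90" --spin '[0, 0, 0, 0, 0, 0, 0]' --gripper 1

```text
time_s: 16.45
eef_pos: [0.6261, -0.27, 0.0086]
tool_rot: [[-1.0, -0.003, 0.001], [-0.003, 1.0, -0.0], [-0.001, -0.0, -1.0]]
ft_force: [-0.1, -0.4, 0.5]
grip_width: 0.033
grip_force: 0.0
```

```bash
python3 - <<'E'
from h import *
c=camera("top"); crop(c,265,130,100,75,8,"c5.png")
E
```

```text
(no output)
```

View pics/c5.png

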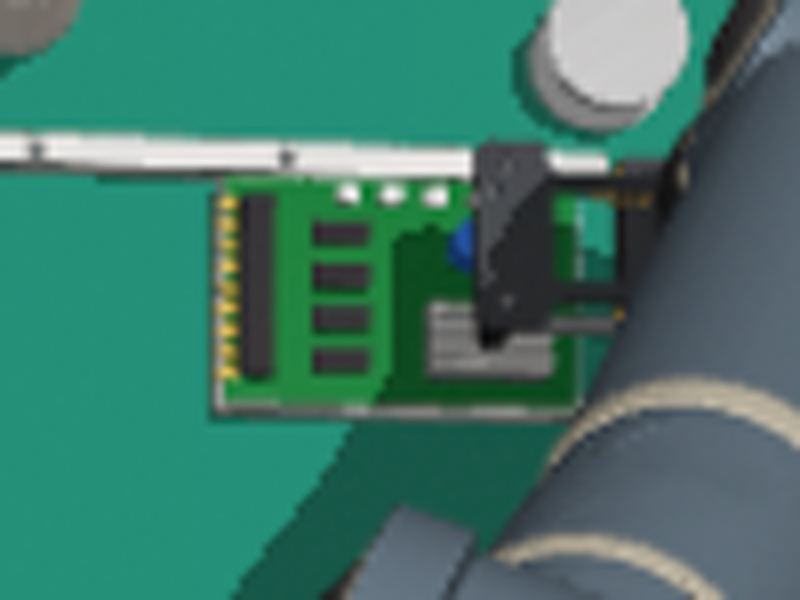

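The module lies flush along the rail. Its front edge is at crop x≈216, about 136 mm short of the contacts.

>>> play_rows --pt "0 5 0" --pt "0 10 0" --pt "0 15 0" --pt "0 19 0" --pt "0 23 0" --pt "0 28 0" --pt "0 34 0" --pt "0 40 0" --spin '[0, 0, 0, 0, 0, 0, 0, 0]'

```text
time_s: 17.5
eef_pos: [0.6257, -0.2303, 0.0081]
tool_rot: [[-1.0, -0.003, 0.0], [-0.003, 1.0, -0.001], [-0.0, -0.001, -1.0]]
ft_force: [0.9, -1.1, -1.0]
grip_width: 0.007
grip_force: 1.0
```

>>> play_rows --pt "0 6 0" --pt "0 12 0" --pt "0 18 0" --pt "0 24 0" --pt "0 30 0" --pt "0 36 0" --pt "0 42 0" --pt "0 48 0" --spin '[0, 0, 0, 0, 0, 0, 0, 0]'

```text
time_s: 18.5
eef_pos: [0.6258, -0.1817, 0.0081]
tool_rot: [[-1.0, -0.003, -0.0], [-0.003, 1.0, 0.0], [0.0, 0.0, -1.0]]
ft_force: [0.6, -1.9, -0.7]
grip_width: 0.005
grip_force: 1.0
```

>>> play_rows --pt "0 6 0" --pt "0 12 0" --pt "0 18 0" --pt "0 24 0" --pt "0 30 0" --pt "0 34 0" --pt "0 38 0" --pt "0 40 0" --spin '[0, 0, 0, 0, 0, 0, 0, 0]'

```text
time_s: 19.5
eef_pos: [0.6258, -0.1418, 0.0081]
tool_rot: [[-1.0, -0.003, -0.0], [-0.003, 1.0, 0.0], [0.0, 0.0, -1.0]]
ft_force: [-0.6, -2.0, -1.0]
grip_width: 0.006
grip_force: 1.0
```

```bash
python3 - <<'E'
from h import *
c=camera("top"); crop(c,225,130,100,75,8,"c6.png")
E
```

```text
(no output)
```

View pics/c6.png

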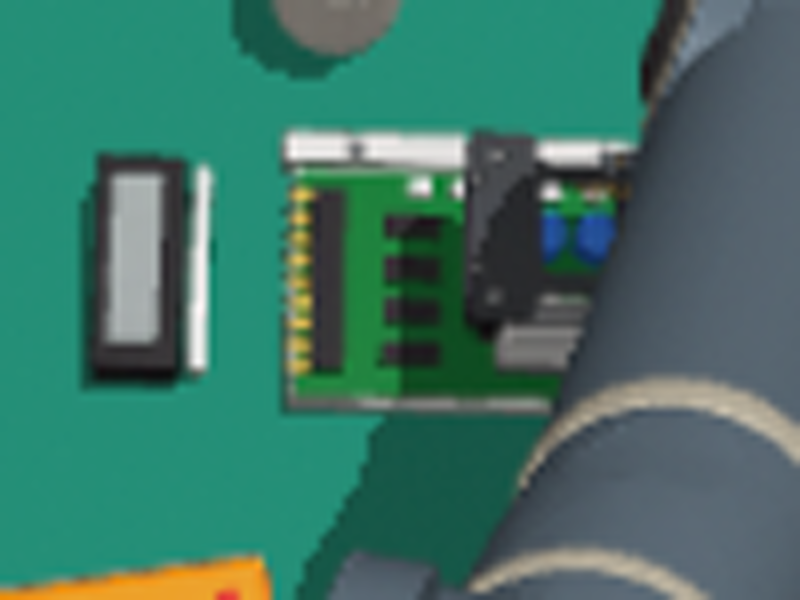

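The module is still along the rail. Its front edge is at crop x≈286 and the contact face at x≈209.

```bash
python3 - <<'E'
from h import *
c=camera("top")
A=lambda x,y,z:(at(c,225+(x+.5)/8-.5,130+(y+.5)/8-.5,z)[:2]*1000).round(1)
print("front",A(285,180,.017),A(285,400,.017),"face",A(212,170,.025),A(207,370,.025))
print("edge -x",A(285,402,.017),A(550,402,.017))
E
```

```text
front [670.2  20.9] [576.4  18.9] face [671.3  51.4] [586.3  51.3]
edge -x [575.5  18.9] [578.5 -90.5]
```

>>> play_rows --pt "0 4 0" --pt "0 8 0" --pt "0 12 0" --pt "0 16 0" --pt "0 19 0" --pt "0 22 0" --pt "0 24 0" --pt "0 25 0" --spin '[0, 0, 0, 0, 0, 0, 0, 0]'

```text
time_s: 20.6
eef_pos: [0.6258, -0.117, 0.0081]
tool_rot: [[-1.0, -0.003, 0.0], [-0.003, 1.0, 0.0], [-0.0, 0.0, -1.0]]
ft_force: [0.5, -1.6, -0.7]
grip_width: 0.003
grip_force: 1.1
```

>>> play_rows --pt "0 0.5 0" --pt "0 1 0" --pt "0 1.5 0" --pt "0 2 0" --pt "0 2 0" --spin '[0, 0, 0, 0, 0]'

```text
time_s: 21.22
eef_pos: [0.6258, -0.115, 0.0081]
tool_rot: [[-1.0, -0.003, -0.0], [-0.003, 1.0, 0.0], [0.0, 0.0, -1.0]]
ft_force: [0.4, -1.2, 0.1]
grip_width: 0.007
grip_force: 1.1
```

>>> play_rows --pt "0 0.5 0" --pt "0 1 0" --pt "0 1.5 0" --pt "0 1.5 0" --spin '[0, 0, 0, 0]'

```text
time_s: 21.72
eef_pos: [0.6258, -0.1135, 0.0081]
tool_rot: [[-1.0, -0.003, -0.0], [-0.003, 1.0, 0.0], [0.0, 0.0, -1.0]]
ft_force: [-0.1, -1.9, 0.1]
grip_width: 0.005
grip_force: 1.0
```

>>> play_rows --pt "0 0.5 0" --pt "0 1 0" --pt "0 1 0" --spin '[0, 0, 0]'

```text
time_s: 22.1
eef_pos: [0.6258, -0.1125, 0.0081]
tool_rot: [[-1.0, -0.003, -0.0], [-0.003, 1.0, 0.0], [0.0, 0.0, -1.0]]
ft_force: [0.4, -1.8, -0.2]
grip_width: 0.005
grip_force: 1.1
```

>>> play_rows --pt "0 0.5 0" --pt "0 1 0" --pt "0 1 0" --spin '[0, 0, 0]'

```text
time_s: 22.48
eef_pos: [0.6258, -0.1115, 0.0081]
tool_rot: [[-1.0, -0.003, -0.0], [-0.003, 1.0, 0.0], [0.0, 0.0, -1.0]]
ft_force: [-0.1, -2.5, -0.1]
grip_width: 0.006
grip_force: 1.1
```

>>> play_rows --pt "0 0.5 0" --pt "0 1 0" --pt "0 1 0" --spin '[0, 0, 0]'

```text
time_s: 22.85
eef_pos: [0.6258, -0.1105, 0.0081]
tool_rot: [[-1.0, -0.003, -0.0], [-0.003, 1.0, 0.0], [0.0, 0.0, -1.0]]
ft_force: [-0.9, -1.8, 0.3]
grip_width: 0.003
grip_force: 1.1
```

>>> play_rows --pt "0 0.5 0" --pt "0 1 0" --pt "0 1 0" --spin '[0, 0, 0]'

```text
time_s: 23.22
eef_pos: [0.6258, -0.1095, 0.0081]
tool_rot: [[-1.0, -0.003, -0.0], [-0.003, 1.0, 0.0], [0.0, 0.0, -1.0]]
ft_force: [-0.2, -1.9, 0.2]
grip_width: 0.005
grip_force: 1.1
```

>>> play_rows --pt "0 0.5 0" --pt "0 1 0" --pt "0 1 0" --spin '[0, 0, 0]'

```text
time_s: 23.6
eef_pos: [0.6258, -0.1085, 0.0081]
tool_rot: [[-1.0, -0.003, -0.0], [-0.003, 1.0, 0.0], [0.0, 0.0, -1.0]]
ft_force: [-0.1, -1.9, 0.3]
grip_width: 0.01
grip_force: 1.1
```

```bash
python3 - <<'E'
from h import *
a=[]
for i in range(4):
    c=camera("top"); a.append(get_state()["ft_force"])
print(np.mean(a,0),np.std(a,0))
crop(c,225,130,100,75,8,"c7.png")
E
```

```text
[ 0.1631813  -2.19778073  0.02761608] [0.2787241  0.30282026 0.26700422]
```

```bash
python3 - <<'E'
from h import *
c=camera("top"); im=c["image"]
for v in (155,163,170):
    print(v,[tuple(int(k) for k in im[v,u]) for u in range(246,262)])
p=lambda x,y,z:np.round(proj(c,(x,y,z)),2)
print(p(.627,.051,.025),p(.627,.051,.017),p(.627,.049,.02),p(.627,.051,0))
E
```

```text
155 [(54, 52, 54), (53, 54, 54), (35, 64, 56), (136, 148, 143), (229, 229, 228), (103, 120, 101), (100, 143, 86), (74, 130, 61), (53, 51, 53), (53, 51, 53), (54, 52, 54), (52, 64, 54), (37, 114, 60), (29, 129, 60), (30, 129, 60), (29, 129, 61)]
163 [(54, 52, 55), (53, 57, 58), (95, 116, 107), (206, 212, 208), (229, 229, 228), (122, 146, 130), (103, 140, 65), (100, 134, 64), (55, 53, 56), (55, 52, 56), (54, 52, 56), (53, 65, 56), (37, 116, 60), (28, 130, 61), (31, 130, 62), (29, 130, 61)]
170 [(55, 54, 56), (38, 60, 55), (124, 140, 134), (232, 233, 232), (199, 206, 201), (181, 167, 116), (195, 165, 76), (109, 90, 50), (55, 52, 55), (55, 52, 55), (57, 55, 57), (53, 71, 56), (31, 130, 62), (32, 130, 63), (33, 131, 63), (32, 132, 62)]
[250.86 163.79] [250.84 164.39] [251.45 164.19] [250.8  165.65]
```

>>> play_rows --pt "0 0.5 0" --pt "0 1 0" --pt "0 1 0" --spin '[0, 0, 0]'

```text
time_s: 24.22
eef_pos: [0.6258, -0.1075, 0.0081]
tool_rot: [[-1.0, -0.003, 0.0], [-0.003, 1.0, 0.0], [-0.0, 0.0, -1.0]]
ft_force: [0.4, -1.4, 0.3]
grip_width: 0.007
grip_force: 1.2
```

>>> play_rows --pt "0 0.5 0" --pt "0 1 0" --pt "0 1 0" --spin '[0, 0, 0]'

```text
time_s: 24.6
eef_pos: [0.6257, -0.1069, 0.0081]
tool_rot: [[-1.0, -0.003, -0.0], [-0.003, 1.0, -0.0], [0.0, -0.0, -1.0]]
ft_force: [0.1, -3.2, 0.4]
grip_width: 0.005
grip_force: 1.6
```

>>> play_rows --pt "0 0.5 0" --pt "0 0.5 0" --spin '[0, 0]'

```text
time_s: 24.85
eef_pos: [0.6257, -0.1064, 0.0081]
tool_rot: [[-1.0, -0.003, -0.0], [-0.003, 1.0, -0.0], [0.0, -0.0, -1.0]]
ft_force: [-0.3, -3.4, 0.1]
grip_width: 0.002
grip_force: 1.9
```

```bash
python3 - <<'E'
from h import *
a=[];b=[]
for i in range(4):
    c=camera("top"); s=get_state(); a.append(s["ft_force"]); b.append(s["eef_pos"])
print(np.mean(a,0),np.mean(b,0))
im=c["image"]
for v in (155,163,170):
    print(v,[tuple(int(k) for k in im[v,u]) for u in range(247,258)])
E
```

```text
[-0.65906859 -3.92335824  0.49446425] [ 0.62570232 -0.106398    0.00807222]
155 [(52, 54, 53), (97, 110, 104), (207, 214, 209), (233, 233, 232), (199, 207, 191), (74, 131, 61), (46, 64, 45), (53, 50, 53), (53, 51, 52), (52, 55, 54), (46, 84, 56)]
163 [(54, 57, 58), (124, 134, 129), (233, 233, 232), (201, 208, 200), (159, 182, 150), (99, 134, 63), (53, 59, 52), (54, 51, 55), (55, 51, 54), (54, 60, 57), (41, 99, 60)]
170 [(42, 63, 58), (128, 144, 138), (231, 231, 230), (184, 182, 151), (192, 171, 82), (183, 163, 77), (78, 68, 55), (56, 53, 56), (57, 53, 55), (56, 62, 56), (43, 99, 59)]
```

>>> play_rows --pt "0 -2 0" --pt "0 -10 0" --pt "0 -20 5" --pt "0 -20 40" --pt "-10 -10 80" --pt "-40 30 90" --pt "-70 70 90" --pt "-79 82 90" --spin '[0, 0, 0, 0, 0, 0, 0, 0]'

```text
time_s: 26.05
eef_pos: [0.5451, -0.0215, 0.0985]
tool_rot: [[-1.0, -0.006, -0.001], [-0.006, 1.0, 0.002], [0.001, 0.002, -1.0]]
ft_force: [0.7, -0.0, -0.1]
grip_width: 0.006
grip_force: 0.0
```

>>> play_rows --pt "0 0 0" --pt "0 0 -20" --pt "0 0 -60" --pt "0 0 -85" --pt "0 0 -90" --pt "4 0 -90" --pt "8 0 -90" --pt "12 0 -90" --spin '[0, 0, 0, 0, 0, 0, 0, 0]' --gripper 0.2

```text
time_s: 27.05
eef_pos: [0.5601, -0.0242, 0.0091]
tool_rot: [[-1.0, -0.003, 0.002], [-0.003, 1.0, 0.0], [-0.002, 0.0, -1.0]]
ft_force: [-0.1, 0.2, -0.4]
grip_width: 0.775
grip_force: 0.0
```

>>> play_rows --pt "2 0 0" --pt "4 0 0" --pt "5 0 0" --pt "6 0 0" --pt "6.5 0 0" --pt "7 0 0" --spin '[0, 0, 0, 0, 0, 0]'

```text
time_s: 27.8
eef_pos: [0.5656, -0.0241, 0.008]
tool_rot: [[-1.0, -0.003, -0.0], [-0.003, 1.0, 0.0], [0.0, 0.0, -1.0]]
ft_force: [-1.0, -0.0, 0.7]
grip_width: 0.801
grip_force: 0.4
```

>>> play_rows --pt "0.3 0 0" --pt "0.6 0 0" --pt "0.8 0 0" --pt "0.8 0 0" --spin '[0, 0, 0, 0]'

```text
time_s: 28.3
eef_pos: [0.5657, -0.0241, 0.008]
tool_rot: [[-1.0, -0.003, -0.002], [-0.003, 1.0, 0.0], [0.002, 0.0, -1.0]]
ft_force: [-3.6, 0.2, 2.5]
grip_width: 0.801
grip_force: 1.8
```

>>> play_rows --pt "0.2 0 0" --pt "0.4 0 0" --pt "0.4 0 0" --spin '[0, 0, 0]'

```text
time_s: 28.68
eef_pos: [0.5657, -0.0241, 0.0079]
tool_rot: [[-1.0, -0.003, -0.003], [-0.003, 1.0, 0.0], [0.003, 0.0, -1.0]]
ft_force: [-5.1, -0.4, 4.6]
grip_width: 0.8
grip_force: 2.8
```

>>> play_rows --pt "-2 0 0" --pt "-10 0 0" --pt "-16 0 10" --pt "-16 0 50" --pt "-10 -20 90" --pt "15 -50 90" --pt "40 -85 90" --pt "58.8 -106 90" --spin '[0, 0, 0, 0, 0, 0, 0, 0]'

```text
time_s: 29.68
eef_pos: [0.6269, -0.1325, 0.0993]
tool_rot: [[-1.0, -0.001, 0.003], [-0.001, 1.0, -0.001], [-0.003, -0.001, -1.0]]
ft_force: [0.1, 0.7, -0.3]
grip_width: 0.798
grip_force: 0.0
```

>>> play_rows --pt "0 0 0" --pt "0 0 0" --pt "0 0 0" --pt "0 0 0" --pt "0 0 -30" --pt "0 0 -65" --pt "0 0 -85" --pt "0 0 -90" --spin '[0, 0, 0, 0, 0, 0, 0, 0]' --gripper 1

```text
time_s: 30.68
eef_pos: [0.625, -0.1297, 0.0069]
tool_rot: [[-1.0, -0.004, -0.002], [-0.004, 1.0, 0.0], [0.002, 0.0, -1.0]]
ft_force: [-0.8, -0.1, 0.1]
grip_width: 0.026
grip_force: 0.0
```

>>> play_rows --pt "0 5 0" --pt "0 10 0" --pt "0 15 0" --pt "0 19 0" --pt "0 22 0" --pt "0 23 0" --pt "0 23.5 0" --pt "0 24 0" --spin '[0, 0, 0, 0, 0, 0, 0, 0]'

```text
time_s: 31.68
eef_pos: [0.6257, -0.1064, 0.008]
tool_rot: [[-1.0, -0.003, -0.0], [-0.003, 1.0, -0.0], [0.0, -0.0, -1.0]]
ft_force: [1.0, -0.0, 0.9]
grip_width: 0.003
grip_force: 0.3
```

>>> play_rows --pt "0 0.3 0" --pt "0 0.6 0" --pt "0 0.6 0" --spin '[0, 0, 0]'

```text
time_s: 32.05
eef_pos: [0.6257, -0.1064, 0.0081]
tool_rot: [[-1.0, -0.003, 0.0], [-0.003, 1.0, -0.001], [-0.0, -0.001, -1.0]]
ft_force: [0.0, -2.4, -1.4]
grip_width: 0.009
grip_force: 1.3
```

```bash
python3 - <<'E'
from h import *
a=[];b=[]
for i in range(4):
    c=camera("side"); s=get_state(); a.append(s["ft_force"]); b.append(s["eef_pos"])
print(np.mean(a,0),np.mean(b,0))
E
```

```text
[-0.08920656 -3.06383881 -0.89711969] [ 0.62569477 -0.10633553  0.00804699]
```

>>> play_rows --pt "0 0.4 0" --pt "0 0.8 0" --pt "0 0.8 0" --spin '[0, 0, 0]'

```text
time_s: 32.62
eef_pos: [0.6255, -0.1053, 0.008]
tool_rot: [[-1.0, -0.003, -0.0], [-0.003, 1.0, -0.001], [0.0, -0.001, -1.0]]
ft_force: [0.0, -4.9, -0.8]
grip_width: 0.003
grip_force: 2.3
```

The spring is yielding as it should, so the module is seated. I'll retract and check.

>>> play_rows --pt "0 -1 0" --pt "0 -2 0" --pt "0 -4 0" --pt "0 -12 0" --pt "0 -22 5" --pt "0 -30 40" --pt "0 -40 90" --pt "-20 -60 140" --spin '[0, 0, 0, 0, 0, 0, 0, 0]'

```text
time_s: 33.62
eef_pos: [0.6068, -0.1646, 0.1498]
tool_rot: [[-1.0, -0.005, 0.001], [-0.005, 1.0, 0.0], [-0.001, 0.0, -1.0]]
ft_force: [0.1, -0.8, -0.8]
grip_width: 0.002
grip_force: 0.0
```

>>> play_rows --pt "-10 -40 20" --pt "-20 -85 40" --pt "-30 -130 60" --pt "-40 -175 60" --pt "-50 -220 60" --pt "-60 -265 60" --pt "-60 -280 60" --pt "-60 -280 60" --spin '[0, 0, 0, 0, 0, 0, 0, 0]'

```text
time_s: 34.62
eef_pos: [0.5454, -0.4455, 0.2081]
tool_rot: [[-1.0, -0.001, 0.0], [-0.001, 1.0, 0.0], [-0.0, 0.0, -1.0]]
ft_force: [1.2, 0.9, 0.2]
grip_width: 0.005
grip_force: 0.0
```

```bash
python3 - <<'E'
from h import *
c=camera("top"); crop(c,225,130,100,75,8,"c8.png"); print(get_state()["time_s"])
im=c["image"]
for v in (155,163,170):
    print(v,[tuple(int(k) for k in im[v,u]) for u in range(247,258)])
E
```

```text
34.675
155 [(52, 54, 55), (124, 129, 127), (233, 233, 232), (197, 197, 193), (126, 155, 115), (74, 131, 61), (46, 56, 49), (53, 51, 53), (54, 51, 53), (52, 60, 54), (40, 98, 57)]
163 [(55, 58, 59), (129, 138, 134), (231, 231, 230), (158, 167, 157), (110, 139, 82), (58, 81, 40), (55, 53, 57), (55, 52, 55), (55, 53, 56), (53, 65, 56), (37, 116, 60)]
170 [(68, 85, 80), (164, 179, 172), (231, 231, 229), (179, 166, 113), (185, 164, 76), (93, 90, 50), (55, 52, 55), (56, 53, 55), (56, 53, 55), (55, 67, 57), (37, 118, 60)]
```

View pics/c8.png

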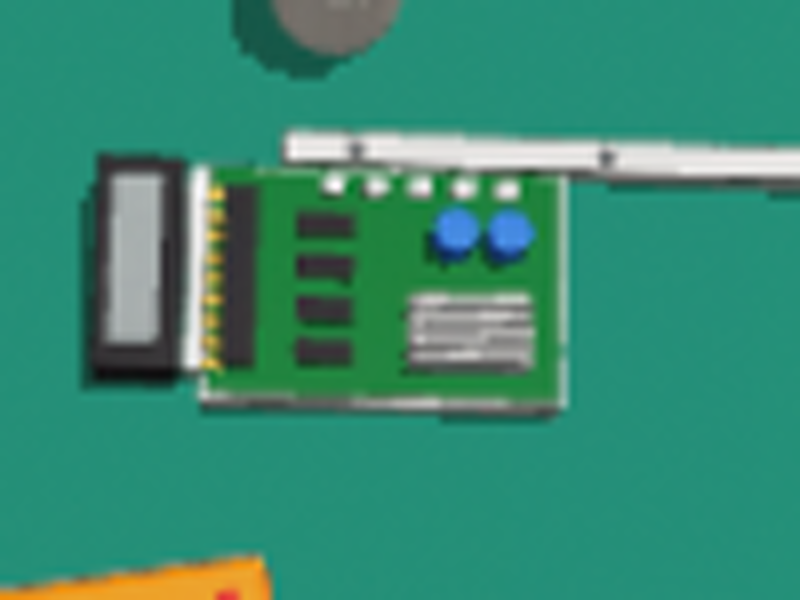

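The module lies along the rail with its connector end at (205,270), touching the strip with no gap. The arm is clear.

```bash
python3 -c "
from bench import *
print(close_job())"
```

```text
the job is handed in; nothing more can be done
None
```

The job is handed in: the cap stands upright in the middle of the blue mat farthest to the robot's right, and the module lies against the rail with its connector end on the contacts. The highest push force I read on it was about 6.4 N, and the job took about 35 s; no verdict was returned.

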